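# Sort the vaccination table

## Robot

A 6-joint arm with a two-finger parallel gripper is mounted at the origin on a cart in front of the work surface, level with it; the furniture and walls round the work are solid. World frame = base frame: x ahead of the robot, y to its left, z up, the work surface at z = 0. Lengths are in m, angles in degrees, forces in N, time in s.
With the tool pointing down it reaches from about 0.4 to 0.825 m from the base axis. Payload 7 kg.
Tool frame: the origin (TCP) lies at the very end of the fingers, on their centre line; the grasp point (between the pads) lies 19 mm behind it; z points along the fingers, y is the line along which they close (so a half turn about z gives the same grasp; the last joint's range is limited). The gripper opens to 88 mm and grips with 3 to 60 N. Pads are 19 mm wide; open, the fingers measure 130 mm over their backs; the gripper's body (78 mm by 193 mm) begins 47 mm behind the grasp point.
Start: joints at [91.049, 20.546, 0.682, 0, -70.136, -16.507], TCP at [0.18, 0.651, 0.227] pointing down, gripper open.
Joint ranges: [-176.03, 176.03], [-82.01, 121.73], [-58.28, 71.71], [-173.87, 95.51], [-174.79, -0.11], [-173.66, 173.66]. Speed limits (degrees/s): [136.94, 136.94, 172.46, 180, 180, 180].

## Interface

Orientations are given as [roll, pitch, yaw] about the fixed x, y, z axes, in that order (R = Rz(yaw) Ry(pitch) Rx(roll)).
In Python, from plant import r gives the robot as it stands. The module is installed in compiled form; this text tells all that it offers.
- The arm moves only by the tool jog_arm, never from a script. Its arguments are lists of equal length, an entry for each row: "travel": the shift along the tool's x, y, z each as a share of 50 cm, from -1 to 1, a list of three; "dr": the turn, a rotation vector about the tool's x, y, z each as a share of 360 degrees, from -1 to 1, a list of three; "claw": the opening, from 0 (shut) to 1 (fully open). A call has exactly 10 rows; each row is the pose to reach, as a shift and turn from the pose commanded when the call began, along the tool's axes at that moment, turning the shorter way round; what a row does not reach only later rows make up. A row lasts 1/8 s, in which the tool goes at most 62.5 mm and 10.7 degrees, less where a joint would pass 70% of its speed; a pose out of reach is approached as far as the arm can. A call with a number of a shift or a turn outside -1 to 1 is refused whole. A call with a gripper value outside its range is refused whole. The fingers move at their own pace and stop on an object; "newtons" is the grip in N (left out, the last holds). Time passes only in rows, so rows that repeat a pose let the fingers close, or fill a call up. It gives the time, the measured TCP pose, the force, the opening and the grip force at its end, in the units of the state.
- r.get_state(): the state, without advancing time (a new reading comes with each control period).
- r.capture(name): name is "scene" or "top" or "wrist"; returns a dict with "pixels" (384x512x3 uint8, red, green, blue), "range_z" (384x512 float32, m along the optical axis (not along the pixel's ray), 0 where there is no reading), "fx", "fy", "cx", "cy" (pixels), "position" and "attitude" of the camera in the world; the wrist camera has in their place "hand_eye" (4x4, takes a point from camera to tool coordinates, whose origin is the TCP and whose axes are the flange's). Camera axes: x right, y up, looking along -z (the intrinsics and any distortion apply to the point x, -y, -z); pixel columns grow to the right and rows downward; lengths in m; the calibration is good to about 2 mm. A picture is of the moment at which its call begins: read the wrist's pose just before it.
- r.close_job(): hands the job in; it is judged then, once.
Trained networks look in the newest picture that a camera, given by its name, has taken for a name from the list of things; names that differ only in an ending like _2 or _b are one class to them, and where a whole thing is asked for, a point or a joint stands for the part that bears it (a point fixed in the world has none). Each returns a list of dicts, best first, with "conf" (0 to 1); they miss things now and then, are a little off and sometimes report something else, mostly with a low value. They report only what shows in the picture. A call takes as long as a camera call.
- r.boxes_of(name, camera): "extent" ([left, top, right, bottom] in pixels, round what is visible of it).
- r.regions_of(name, camera): "pixels" (384x512 bool, what is visible of it) and "extent" ([left, top, right, bottom] in pixels, round what is visible of it).
- r.tip_of(name, camera): "at" ([column, row] in pixels: a listed point, or the origin of a listed thing).
The state is a dict: "time_s": time; "joints": joint angles; "qd": joint speeds; "joint_torque": joint torques, N m; "tcp_pos": TCP position; "eef_rot": TCP orientation; "contact_force": force on the tool from outside, world axes, zero at the start; "moment": the same for the moment, N m; "gripper_width": finger opening in m; "gripper_force": force on a finger pad.
Only numpy, scipy, OpenCV 4.12 (cv2) and the standard library are available. Lean on these libraries where they do the work, as an engineer would, in place of code of your own. Each camera call takes 0.05 s, during which the arm holds its last target. There are 200 camera calls.

## Task

Sort the mixed things lying loose in the middle of the table into their places: stand the two blue-capped bottles upright in the two-bay rack, one in each bay; lay the two single pink-capped vials flat on the floor of the kidney dish, not on top of each other; and lay the felt marker lengthwise, flat on the floor of the long undivided tray. Never tip a bottle over on the way, and leave the tape roll and the stack of wipe sachets where they are; the two bottles and the vials packed in trays at the far left edge are not part of the job.

Things in the scene. Friction and masses are not known exactly. Their poses are not given: they have to be found in the camera images.
- bottle_a: Small white-and-clear round bottle with a blue cap, standing upright: body 33 mm diameter and 51 mm high, cap 25 mm diameter above it, 58 mm high in all, 45 g. Origin at the centre of its bottom, z up along its axis. (Two like it at the far left edge of the table, more than 0.55 m left of the robot, are stock: leave them.)
- bottle_b: Small white-and-clear round bottle with a blue cap, standing upright: body 33 mm diameter and 51 mm high, cap 25 mm diameter above it, 58 mm high in all, 45 g. Origin at the centre of its bottom, z up along its axis. (Two like it at the far left edge of the table, more than 0.55 m left of the robot, are stock: leave them.) Same as the other bottle; either may go in either bay.
- vial_a: Small clear-glass vial with a grey and pink crimped cap, lying on its side: 22 mm thick, 46 mm long, 16 g. Origin at the centre of its underside; its own y axis runs along its length, x across it, z up. Does not roll.
- vial_b: Small clear-glass vial with a grey and pink crimped cap, lying on its side: 22 mm thick, 46 mm long, 16 g. Origin at the centre of its underside; its own y axis runs along its length, x across it, z up. Does not roll. Same as the other vial.
- marker: Felt marker with a violet cap, lying flat: barrel 12 mm thick, 137 mm long, 14 g. Origin midway along it, 2 mm below its underside; so its top is 14 mm above the origin; its own y axis runs along its length, z up. Does not roll.
- bottle_rack: Low grey plastic rack for two bottles, fixed to the table: 72 mm (x) by 136 mm (y), 22 mm high, floor 4 mm thick, walls 4 mm; one divider of the same height across the middle makes two bays, centred at y = +33 and -33 mm, each 64 mm (x) by 62 mm (y) inside. Small flat tabs at both ends reach 7 mm further in y. Origin at the centre of its underside. Grip a bottle near the top of its body so that the fingertips stay above the 22 mm walls.
- dish: Pink kidney-shaped dish, fixed to the table: 113 mm (x) by 192 mm (y), rim 49 mm high, floor 6 mm above the table, sloping walls. Origin at the centre of its underside, y along its length; its concave side faces -x. The floor is flat for about x = -30 to +35 mm, y = -45 to +45 mm, so a vial lying across the dish (along its x) has room at y = +33 and another at y = -33 mm.
- pen_tray: Long low undivided metal tray, fixed to the table: 80 mm (x) by 186 mm (y), walls 16 mm high and 3 mm thick, floor 3 mm thick; 74 by 180 mm inside. Small flat tabs at both ends reach 7 mm further in y. Origin at the centre of its underside, y along its length.
- tape: Roll of paper tape lying flat, 61 mm diameter, 25 mm high; bystander. Origin at the centre of its underside.
- wipes: Flat stack of grey-white wipe sachets, 55 by 66 mm, 13 mm high; bystander. Origin at the centre of its underside.

How it is judged:
By the outcome, as a careful person would: the job done as asked, in the order asked, and still so for the second after the job is handed in, with the robot touching nothing.
It also fails if it takes over 120 s, if anything falls off the work surface, if the arm or the gripper's body presses on something with over 40 N, if the wrist force passes 120 N, or if a joint passes its speed limit or range.

## Working session

There is one attempt and no reset: what is moved stays moved. The work goes in short steps, Python scripts to look and compute and a tool call to move; the robot and the scene stay as the last step left them, time stands still between calls to the robot, and variables do not carry over. Pictures are saved under pics/ and viewed, at most 14 in all, crops included, and the job is handed in when it is done.

Besides the shell and the picture viewer there is one more tool, called as name(argument=value, ...) on one line, values as JSON. jog_arm: Moves the arm, as the interface text tells. Its arguments: {"type":"object","properties":{"travel":{"type":"array"},"dr":{"type":"array"},"claw":{"type":"array"},"newtons":{"type":"number"}},"required":["travel","dr","claw"]}

```bash
mkdir -p pics
cat > h.py <<'E'
import numpy as np, cv2
from scipy.spatial.transform import Rotation as R
from plant import r
def cloud(c, T=None):
    """world points HxWx3 ; NaN where no range"""
    z=c["range_z"].astype(float); H,W=z.shape
    u,v=np.meshgrid(np.arange(W),np.arange(H))
    p=np.stack([(u-c["cx"])/c["fx"]*z,-(v-c["cy"])/c["fy"]*z,-z],-1)
    p[z<=0]=np.nan
    if "hand_eye" in c:
        M=np.array(c["hand_eye"]); p=p@M[:3,:3].T+M[:3,3]
        s=T; A=R.from_euler("xyz",s["eef_rot"],degrees=True).as_matrix()
        return p@A.T+np.array(s["tcp_pos"])
    a=np.array(c["attitude"])
    A=a if a.shape==(3,3) else (R.from_euler("xyz",a,degrees=True) if a.size==3 else R.from_quat(a)).as_matrix()
    return p@A.T+np.array(c["position"])
def save(c,n): cv2.imwrite(f"pics/{n}.png",c["pixels"][...,::-1])
E
python3 - <<'E'
from h import *
s=r.get_state(); print({k:np.round(v,3) for k,v in s.items()})
for n in("top","scene"):
    c=r.capture(n); save(c,n+"0"); print(n,c["position"],c["attitude"],{k:c[k] for k in c if k not in("pixels","range_z")}.keys())
    P=cloud(c)
    for o in("bottle_a","vial_a","marker","bottle_rack","dish","pen_tray","tape","wipes"):
        for g in r.regions_of(o,n):
            if g["conf"]<.3: continue
            q=P[g["pixels"]]; q=q[~np.isnan(q[:,0])]
            if len(q)<5: continue
            top=q[q[:,2]>np.percentile(q[:,2],95)-.012]
            d=q[:,:2]-q[:,:2].mean(0); w,V=np.linalg.eigh(d.T@d)
            print(o,round(g["conf"],2),np.round(g["extent"]),len(q),"med",np.round(np.median(q,0),3),"min",np.round(np.percentile(q,2,0),3),"max",np.round(np.percentile(q,98,0),3),"ang",round(np.degrees(np.arctan2(V[1,1],V[0,1]))),"top",np.round(top.mean(0),3))
E
```

```text
{'time_s': np.float64(0.0), 'joints': array([ 9.1048e+01,  2.0593e+01,  6.3300e-01, -1.9000e-02, -7.0137e+01,
       -1.6504e+01]), 'qd': array([ 0.032, -0.019,  0.025,  0.068, -0.083,  0.011]), 'joint_torque': array([-1.0000e-03, -5.8272e+01,  2.9307e+01,  6.9980e+00,  7.0000e-03,
       -0.0000e+00]), 'tcp_pos': array([0.18 , 0.65 , 0.226]), 'eef_rot': array([ 1.79902e+02, -1.00000e-02, -1.54630e+01]), 'contact_force': array([-0.181,  0.283,  0.058]), 'moment': array([-0.005,  0.025, -0.035]), 'gripper_force': np.float64(0.0), 'gripper_width': np.float64(0.088)}
top [0.43515858 0.01572209 0.97949   ] [  6.0033626   -1.60321813 -90.86505046] dict_keys(['fx', 'fy', 'cx', 'cy', 'position', 'attitude'])
bottle_a 0.6 [303. 236. 316. 243.] 119 med [ 0.42  -0.153  0.056] min [ 0.407 -0.169  0.021] max [ 0.43  -0.143  0.061] ang 95 top [ 0.418 -0.158  0.057]
bottle_a 0.52 [176. 175. 192. 192.] 152 med [0.575 0.174 0.047] min [0.564 0.161 0.002] max [0.591 0.192 0.06 ] ang 110 top [0.579 0.176 0.057]
vial_a 0.67 [336. 250. 358. 263.] 167 med [ 0.376 -0.264  0.019] min [ 0.361 -0.294 -0.   ]
[... 2326 characters left out ...]
2 med [0.573 0.183 0.037] min [ 0.563  0.145 -0.002] max [0.614 0.194 0.06 ] ang 144 top [0.577 0.179 0.056]
dish 0.65 [306. 101. 346. 150.] 1483 med [ 0.556 -0.366  0.013] min [ 0.495 -0.439 -0.003] max [ 0.601 -0.259  0.048] ang 103 top [ 0.551 -0.354  0.044]
pen_tray 0.67 [113. 242. 198. 317.] 2602 med [0.57  0.339 0.003] min [ 0.524  0.248 -0.001] max [0.614 0.428 0.017] ang 85 top [0.569 0.338 0.009]
tape 0.79 [283. 150. 302. 173.] 361 med [ 0.532 -0.165  0.021] min [ 0.504 -0.197 -0.001] max [ 0.56  -0.14   0.027] ang 122 top [ 0.532 -0.168  0.022]
wipes 0.94 [153. 190. 180. 218.] 381 med [0.712 0.179 0.011] min [0.69  0.148 0.003] max [0.738 0.208 0.015] ang 92 top [0.712 0.178 0.01 ]
```

View pics/top0.png

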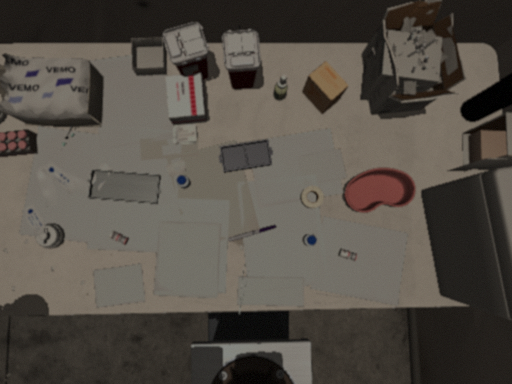

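View pics/scene0.png

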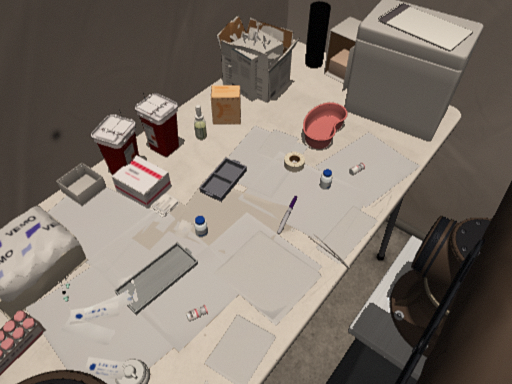

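Top view: bottles at (182,181) and (311,240), vials at (120,238) and (347,255), marker at (253,232). The rack is at (245,155), dish at (380,190), tray at (125,187), tape at (312,197) and wipes at (185,133). The scene view agrees, with vial 2 at (197,313). Next I'll get orientations and the dish profile.

```bash
cat >> h.py <<'E'
def rect(P,x0,x1,y0,y1,z0,z1):
    q=P[(P[...,0]>x0)&(P[...,0]<x1)&(P[...,1]>y0)&(P[...,1]<y1)&(P[...,2]>z0)&(P[...,2]<z1)]
    (c,s,a)=cv2.minAreaRect((q[:,:2]*1000).astype(np.float32))
    if s[0]>s[1]: a-=90            # a: yaw of object whose y is the long side
    a=(a+90)%180-90
    return np.round(c,1),np.round(s,1),round(a,1),len(q),np.round(np.nanmean(q,0)*1000,1)
def go(wp,s=None):
    """wp: list of (x,y,z,yaw) -> travel/dr from current state, tool pointing down"""
    s=s or r.get_state(); A=R.from_euler("xyz",s["eef_rot"],degrees=True)
    for x,y,z,w in wp:
        t=A.inv().apply(np.array([x,y,z])-s["tcp_pos"])/.5
        d=(A.inv()*R.from_euler("xyz",[180,0,w],degrees=True)).as_rotvec(degrees=True)/360
        print("travel",np.round(t,4).tolist(),"dr",np.round(d,4).tolist())
E
python3 - <<'E'
from h import *
for n in("top","scene"):
    c=r.capture(n); P=cloud(c); print(n)
    for k,b in dict(rack=(.58,.72,-.1,.11,.012,.03),dish=(.47,.64,-.47,-.25,.035,.06),tray=(.5,.64,.22,.46,.008,.025),va=(.34,.42,-.31,-.21,.008,.03),vb=(.39,.47,.3,.4,.008,.03),marker=(.4,.48,-.09,.08,.006,.03),b1=(.54,.61,.13,.22,.052,.07),b2=(.38,.46,-.2,-.1,.052,.07),tape=(.48,.58,-.22,-.12,.015,.04)).items():
        print(k,*rect(P,*b))
    if n=="top":
        C=np.array([.552,-.355]); a=np.radians(8); 
        for yy in range(-90,91,15):
            row=[]
            for xx in range(-45,46,15):
                p=C+[np.cos(a)*xx/1e3-np.sin(a)*yy/1e3,np.sin(a)*xx/1e3+np.cos(a)*yy/1e3]
                m=np.hypot(P[...,0]-p[0],P[...,1]-p[1])<.005
                row.append(int(1000*np.median(P[...,2][m])) if m.any() else -9)
            print(yy,row)
go([(.578,.177,.226,-80)])
E
```

```text
top
rack [652.2   8.6] [ 73.2 149.1] 8.6 366 [652.4   8.3  20.3]
dish [ 551.3 -347.8] [111.6 190.7] 8.6 563 [ 551.8 -361.6   46.2]
tray [576.6 330.4] [217.1  95.7] -5.6 367 [570.2 333.6  14.4]
va [ 377.6 -263.3] [46.7 22.3] -16.6 147 [ 377.7 -262.2   18.8]
vb [432.5 349.3] [47.5 21.2] -26.7 151 [432.7 348.3  18.8]
marker [450.9  -3.8] [ 34.7 135.5] 15.4 252 [442.6  -7.7  10.3]
b1 [579.5 177. ] [22.4 22.2] -18.4 70 [579.7 177.1  57.1]
b2 [ 418.7 -158.7] [22.6 23.3] 61.5 75 [ 418.7 -158.8   57.7]
tape [ 534.4 -170.6] [59.3 59.8] 27.1 323 [ 534.2 -170.7   24.4]
-90 [0, -9, 48, 47, -9, -9, 0]
-75 [48, 32, 15, 7, 27, 49, -1]
-60 [42, 2, 3, 2, 2, 29, -9]
-45 [17, 3, 3, 2, 1, 2, 47]
-30 [1, 3, 1, 2, 2, 2, 34]
-15 [1, 2, 2, 1, 1, 2, 20]
0 [1, 5, 1, 2, 2, 1, 11]
15 [48, 3, 1, 2, 3, 1, 10]
30 [44, 2, 2, 1, 3, 3, 18]
45 [16, 3, 1, 3, 2, 2, 41]
60 [9, 2, 1, 2, 3, 2, 1]
75 [0, 1, 2, 1, 1, 23, 0]
90 [0, 1, 1, 2, 0, 0, 0]
scene
rack [651.2   8. ] [ 75.4 153.1] 9.2 396 [649.8  11.6  18.2]
dish [ 549.8 -347. ] [110.9 194. ] 8.8 357 [ 552.  -354.5   43.8]
tray [570.9 334. ] [198.   88.5] -5.5 498 [567.4 335.   13.3]
va [ 375.1 -261.9] [48.  21.3] -14.8 109 [ 374.2 -258.8   16.6]
vb [430.5 351.1] [46.3 23.7] -28.9 205 [429.4 352.4  17.8]
marker [448.7  -3.2] [ 40.8 132.8] 10.6 191 [439.4  -2.8   9.6]
b1 [578.1 178.2] [23.2 26.4] 48.1 74 [577.8 178.6  56.4]
b2 [ 417.6 -158.5] [22.9 24. ] 45.5 56 [ 416.8 -157.3   55.7]
tape [ 533.4 -169.6] [61.2 61.3] 18.0 245 [ 532.  -167.7   22.4]
travel [1.0198, 0.7006, 0.0011] dr [0.0, -0.0, 0.1793]
```

jog_arm(travel=[[1,0.69,0.1],[1,0.69,0.1],[1,0.69,0.1],[1,0.69,0.1],[1,0.69,0.1],[1,0.69,0.1],[1,0.69,0.1],[1,0.69,0.1],[1,0.69,0.1],[1,0.69,0.1]], dr=[[0,0,0.179],[0,0,0.179],[0,0,0.179],[0,0,0.179],[0,0,0.179],[0,0,0.179],[0,0,0.179],[0,0,0.179],[0,0,0.179],[0,0,0.179]], claw=[1,1,1,1,1,1,1,1,1,1], newtons=12)

```text
time_s: 2.25
tcp_pos: [0.5712, 0.1827, 0.1765]
eef_rot: [-180.0, 0.0, -80.0]
contact_force: [1.9, 0.3, -0.0]
gripper_width: 0.0878
gripper_force: 0.0
```

```bash
cat > near.py <<'E'
from h import *
import sys
# near.py picname x0 x1 y0 y1 z0 z1 : wrist view, rect of points in the box
def near(name,*b):
    s=r.get_state(); c=r.capture("wrist"); save(c,name); P=cloud(c,s)
    print(np.round(s["tcp_pos"],4),np.round(s["eef_rot"],1),round(s["gripper_width"],4),round(s["time_s"],2))
    for x in b: print(*rect(P,*x))
    return P
E
python3 - <<'E'
from near import *
P=near("w1",(.54,.61,.13,.22,.053,.07),(.58,.72,-.1,.11,.012,.03))
go([(.5785,.1775,.1,-81.3),(.5785,.1775,.024,-81.3)])
E
```

```text
[0.5712 0.1827 0.1765] [-180.    0.  -80.] 0.0878 2.25
[580.5 175.9] [23.9 24. ] 27.9 472 [580.5 175.6  57.8]
[646.8  47.8] [72.7 67.8] -81.8 1268 [647.4  56.6  20.7]
travel [0.0056, -0.0099, 0.1514] dr [0.0001, -0.0002, 0.0035]
travel [0.0054, -0.01, 0.3034] dr [0.0001, -0.0002, 0.0035]
```

jog_arm(travel=[[0.0156,-0.015,0.1],[0.0156,-0.015,0.18],[0.0156,-0.015,0.24],[0.0156,-0.015,0.29],[0.0156,-0.015,0.303],[0.0156,-0.015,0.303],[0.0156,-0.015,0.303],[0.0156,-0.015,0.303],[0.0156,-0.015,0.303],[0.0156,-0.015,0.303]], dr=[[0,0,0.0035],[0,0,0.0035],[0,0,0.0035],[0,0,0.0035],[0,0,0.0035],[0,0,0.0035],[0,0,0.0035],[0,0,0.0035],[0,0,0.0035],[0,0,0.0035]], claw=[1,1,1,1,1,1,0.2,0.2,0.2,0.2], newtons=12)

```text
time_s: 3.55
tcp_pos: [0.5788, 0.1785, 0.0254]
eef_rot: [-180.0, 0.0, -81.2]
contact_force: [0.2, 0.5, 0.0]
gripper_width: 0.0532
gripper_force: 0.0
```

Run:
```python
from h import *
s=r.get_state(); print({k:np.round(s[k],4) for k in("tcp_pos","eef_rot","gripper_width","gripper_force","contact_force","time_s")})
go([(.58,.1763,.12,-81.3),(.647,.041,.12,-81.3),(.647,.041,.03,-81.3)])
```

```text
{'tcp_pos': array([0.5788, 0.1785, 0.0254]), 'eef_rot': array([-1.799736e+02,  1.290000e-02, -8.115790e+01]), 'gripper_width': np.float64(0.0532), 'gripper_force': np.float64(0.0), 'contact_force': array([0.2208, 0.4744, 0.0407]), 'time_s': np.float64(3.55)}
travel [0.0047, -0.0019, -0.1892] dr [-0.0001, 0.0, 0.0004]
travel [0.2926, -0.0927, -0.1893] dr [-0.0001, 0.0, 0.0004]
travel [0.2927, -0.0926, -0.0093] dr [-0.0001, 0.0, 0.0004]
```

jog_arm(travel=[[0.0045,-0.002,0],[0.0045,-0.002,0],[0.0045,-0.002,0],[0.0045,-0.002,0],[0.0045,-0.002,0],[0.0045,-0.002,0],[0.0045,-0.002,-0.02],[0.0045,-0.002,-0.06],[0.0045,-0.002,-0.13],[0.0045,-0.002,-0.16]], dr=[[0,0,0],[0,0,0],[0,0,0],[0,0,0],[0,0,0],[0,0,0],[0,0,0],[0,0,0],[0,0,0],[0,0,0]], claw=[0.2,0.2,0.2,0.2,0.2,0.2,0.2,0.2,0.2,0.2], newtons=12)

```text
time_s: 4.8
tcp_pos: [0.5809, 0.1769, 0.1077]
eef_rot: [-179.8, 0.1, -81.1]
contact_force: [0.2, 0.1, -1.4]
gripper_width: 0.0326
gripper_force: 12.0
```

jog_arm(travel=[[0.07,-0.02,0],[0.16,-0.05,0],[0.24,-0.075,0],[0.288,-0.09,0],[0.288,-0.09,0],[0.288,-0.09,0.03],[0.288,-0.09,0.08],[0.288,-0.09,0.12],[0.288,-0.09,0.14],[0.288,-0.09,0.149]], dr=[[0,0,0],[0,0,0],[0,0,0],[0,0,0],[0,0,0],[0,0,0],[0,0,0],[0,0,0],[0,0,0],[0,0,0]], claw=[0.2,0.2,0.2,0.2,0.2,0.2,0.2,0.2,0.2,0.2])

```text
time_s: 6.05
tcp_pos: [0.6461, 0.0415, 0.0297]
eef_rot: [179.9, -0.0, -81.1]
contact_force: [0.1, -0.0, -1.0]
gripper_width: 0.0326
gripper_force: 12.0
```

jog_arm(travel=[[0,0,0.002],[0,0,0.002],[0,0,0.002],[0,0,0.002],[0,0,0.002],[0,0,0.002],[0,0,-0.04],[0,0,-0.1],[0,0,-0.2],[0,0,-0.26]], dr=[[0,0,0],[0,0,0],[0,0,0],[0,0,0],[0,0,0],[0,0,0],[0,0,0],[0,0,0],[0,0,0],[0,0,0]], claw=[0.2,0.7,0.7,0.7,0.7,0.7,0.7,0.7,0.7,0.7])

```text
time_s: 7.3
tcp_pos: [0.6474, 0.0411, 0.1633]
eef_rot: [-179.8, 0.0, -81.1]
contact_force: [0.1, 0.2, -0.8]
gripper_width: 0.0614
gripper_force: 0.0
```

Run:
```python
from near import *
P=near("w2",(.6,.7,0,.08,.05,.08),(.58,.72,-.1,.11,.012,.03))
go([(.4185,-.1585,.1,-81.3),(.4185,-.1585,.0255,-81.3)])
```

```text
[0.6474 0.0411 0.1633] [-179.8    0.   -81.1] 0.0614 7.3
[647.9  40.6] [25.1 25.9] 72.8 584 [647.4  39.9  60.8]
[652.9   7.1] [ 72.9 148.8] 8.5 2545 [653.    4.1  20.6]
travel [0.3234, 0.5184, 0.1305] dr [-0.0012, -0.0, 0.0005]
travel [0.3234, 0.5195, 0.2795] dr [-0.0012, -0.0, 0.0005]
```

View pics/w2.png

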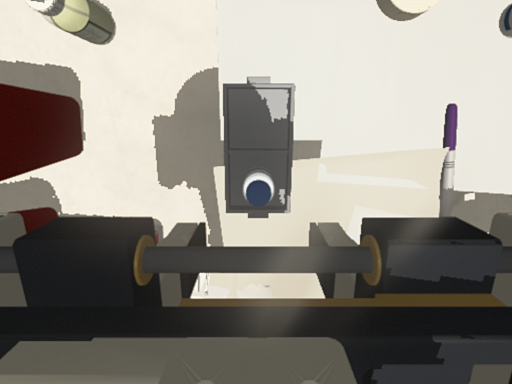

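Bottle 1 stands in its bay, with its cap at (258,190) in the wrist view. Next is bottle 2.

jog_arm(travel=[[0.06,0.09,0],[0.13,0.2,0],[0.2,0.31,0.02],[0.26,0.42,0.06],[0.3246,0.5116,0.1],[0.3246,0.5116,0.12],[0.3246,0.5116,0.12],[0.3246,0.5116,0.12],[0.3246,0.5116,0.12],[0.3246,0.5116,0.12]], dr=[[0,0,0],[0,0,0],[0,0,0],[0,0,0],[0,0,0],[0,0,0],[0,0,0],[0,0,0],[0,0,0],[0,0,0]], claw=[0.7,0.8,0.8,0.8,0.8,0.8,0.8,0.8,0.8,0.8])

```text
time_s: 8.6
tcp_pos: [0.4194, -0.1583, 0.1008]
eef_rot: [-180.0, -0.0, -81.1]
contact_force: [0.5, -0.0, 0.0]
gripper_width: 0.0702
gripper_force: 0.0
```

Run:
```python
from near import *
P=near("w3",(.38,.46,-.2,-.1,.052,.07))
go([(.4185,-.1585,.0255,-81.3)])
```

```text
[ 0.4194 -0.1583  0.1008] [-180.    -0.   -81.1] 0.0702 8.6
[ 418.9 -160.4] [23.4 25. ] 9.1 842 [ 419.1 -161.4   57.7]
travel [0.0, 0.0015, 0.1504] dr [-0.0, -0.0, 0.0005]
```

Aim for y −0.1595, then descend and close in one call.

jog_arm(travel=[[0.002,0.001,0.05],[0.002,0.001,0.1],[0.002,0.001,0.14],[0.002,0.001,0.15],[0.002,0.001,0.15],[0.002,0.001,0.15],[0.002,0.001,0.15],[0.002,0.001,0.15],[0.002,0.001,0.15],[0.002,0.001,0.15]], dr=[[0,0,0],[0,0,0],[0,0,0],[0,0,0],[0,0,0],[0,0,0],[0,0,0],[0,0,0],[0,0,0],[0,0,0]], claw=[0.8,0.8,0.8,0.8,0.2,0.2,0.2,0.2,0.2,0.2])

```text
time_s: 9.9
tcp_pos: [0.4186, -0.1598, 0.0259]
eef_rot: [-180.0, -0.0, -81.1]
contact_force: [-1.0, 1.0, 5.5]
gripper_width: 0.0325
gripper_force: 12.0
```

Run:
```python
from h import *
s=r.get_state(); print(s["gripper_width"],s["gripper_force"],s["tcp_pos"])
go([(.419,-.1593,.11,-81.3),(.657,-.025,.11,-81.3),(.657,-.025,.03,-81.3)])
```

```text
0.032540243140996065 12.001480758190155 [ 0.41864933 -0.15979421  0.0258892 ]
travel [-0.0008, -0.0009, -0.1682] dr [-0.0001, -0.0, 0.0004]
travel [-0.193, -0.5126, -0.168] dr [-0.0001, -0.0, 0.0004]
travel [-0.193, -0.5125, -0.008] dr [-0.0001, -0.0, 0.0004]
```

jog_arm(travel=[[0,0,-0.03],[0,0,-0.1],[-0.02,-0.04,-0.16],[-0.05,-0.13,-0.17],[-0.09,-0.24,-0.17],[-0.13,-0.35,-0.17],[-0.17,-0.45,-0.17],[-0.193,-0.5125,-0.17],[-0.193,-0.5125,-0.17],[-0.193,-0.5125,-0.17]], dr=[[0,0,0],[0,0,0],[0,0,0],[0,0,0],[0,0,0],[0,0,0],[0,0,0],[0,0,0],[0,0,0],[0,0,0]], claw=[0.2,0.2,0.2,0.2,0.2,0.2,0.2,0.2,0.2,0.2])

```text
time_s: 11.15
tcp_pos: [0.6558, -0.0253, 0.1097]
eef_rot: [179.9, 0.0, -81.2]
contact_force: [-0.5, -0.3, -1.5]
gripper_width: 0.0327
gripper_force: 12.0
```

jog_arm(travel=[[0,0,0.04],[0,0,0.09],[0,0,0.13],[0,0,0.15],[0,0,0.158],[0,0,0.162],[0,0,0.162],[0,0,0.162],[0,0,0.162],[0,0,0.162]], dr=[[0,0,0],[0,0,0],[0,0,0],[0,0,0],[0,0,0],[0,0,0],[0,0,0],[0,0,0],[0,0,0],[0,0,0]], claw=[0.2,0.2,0.2,0.2,0.2,0.2,0.2,0.2,0.2,0.2])

```text
time_s: 12.4
tcp_pos: [0.657, -0.025, 0.03]
eef_rot: [-180.0, -0.0, -81.1]
contact_force: [-0.5, 0.2, 2.8]
gripper_width: 0.0323
gripper_force: 12.0
```

jog_arm(travel=[[0,0,0],[0,0,0],[0,0,0],[0,0,0],[0,0,0],[0,0,-0.01],[0,0,-0.05],[0,0,-0.12],[0,0,-0.2],[0,0,-0.26]], dr=[[0,0,0],[0,0,0],[0,0,0],[0,0,0],[0,0,0],[0,0,0],[0,0,0],[0,0,0],[0,0,0],[0,0,0]], claw=[0.7,0.7,0.7,0.7,0.7,0.7,0.7,0.7,0.7,0.7])

```text
time_s: 13.65
tcp_pos: [0.6572, -0.025, 0.162]
eef_rot: [-179.9, -0.0, -81.1]
contact_force: [0.0, 0.3, 0.4]
gripper_width: 0.0612
gripper_force: 0.0
```

Run:
```python
from near import *
P=near("w4",(.6,.7,0,.08,.05,.08),(.6,.7,-.07,0,.05,.08))
print(r.get_state()["joints"].round(1))
go([(.377,-.2625,.13,-105.5),(.377,-.2625,.13,-16)])
```

```text
[ 0.6572 -0.025   0.162 ] [-179.9   -0.   -81.1] 0.0612 13.65
[650.6  30.1] [21.8  5.7] -79.6 56 [649.3  30.4  52.8]
[657.8 -26.4] [26.  25.2] -32.2 585 [657.9 -27.1  60.8]
[ 14.8  21.2  -6.5   0.1 -61.9  -5.9]
travel [0.3818, 0.6314, 0.0684] dr [-0.0012, 0.0001, 0.0677]
travel [0.3818, 0.6314, 0.0684] dr [-0.0009, -0.0008, -0.1809]
```

Both bottles are in their bays. Before planning the dish, I'll check for tall obstacles near it.

Run:
```python
from near import *
for n in("top","scene"):
    P=cloud(r.capture(n))
    for x0 in np.arange(.3,.75,.05):
        m=(P[...,0]>x0)&(P[...,0]<x0+.05)&(P[...,2]>.07)&(P[...,1]<-.25)&(P[...,1]>-.9)
        if m.any(): print(n,round(x0,2),"nearest y of tall",np.round(np.percentile(P[m][:,1],[99.5,90]),3),"z max",P[m][:,2].max().round(2))
```

```text
top 0.3 nearest y of tall [-0.499 -0.501] z max 0.29
top 0.35 nearest y of tall [-0.493 -0.495] z max 0.31
top 0.4 nearest y of tall [-0.487 -0.489] z max 0.31
top 0.45 nearest y of tall [-0.481 -0.483] z max 0.31
top 0.5 nearest y of tall [-0.475 -0.477] z max 0.31
top 0.55 nearest y of tall [-0.475 -0.477] z max 0.31
top 0.6 nearest y of tall [-0.557 -0.564] z max 0.18
top 0.65 nearest y of tall [-0.608 -0.61 ] z max 0.18
top 0.7 nearest y of tall [-0.36  -0.402] z max 0.18
scene 0.4 nearest y of tall [-0.485 -0.487] z max 0.15
scene 0.45 nearest y of tall [-0.479 -0.481] z max 0.28
scene 0.5 nearest y of tall [-0.473 -0.476] z max 0.31
scene 0.55 nearest y of tall [-0.474 -0.477] z max 0.31
scene 0.6 nearest y of tall [-0.554 -0.561] z max 0.18
scene 0.65 nearest y of tall [-0.608 -0.62 ] z max 0.18
scene 0.7 nearest y of tall [-0.362 -0.611] z max 0.18
```

jog_arm(travel=[[0.05,0.09,0],[0.11,0.18,0],[0.17,0.28,0],[0.23,0.38,0.01],[0.29,0.48,0.04],[0.34,0.57,0.06],[0.382,0.631,0.068],[0.382,0.631,0.068],[0.382,0.631,0.068],[0.382,0.631,0.068]], dr=[[0,0,0.01],[0,0,0.025],[0,0,0.04],[0,0,0.055],[0,0,0.068],[0,0,0.068],[0,0,0.068],[0,0,0.068],[0,0,0.068],[0,0,0.068]], claw=[0.7,0.7,0.7,0.7,0.7,0.7,0.7,0.7,0.7,0.7])

```text
time_s: 15.05
tcp_pos: [0.375, -0.2619, 0.1255]
eef_rot: [180.0, 0.0, -105.6]
contact_force: [0.7, 0.0, 1.2]
gripper_width: 0.0613
gripper_force: 0.0
```

Run:
```python
from near import *
P=near("w5",(.34,.42,-.31,-.21,.008,.03))
go([(.377,-.2625,.003,-106)])
```

```text
[ 0.375  -0.2619  0.1255] [ 180.     0.  -105.6] 0.0613 15.05
[ 377.2 -265.4] [46.8 22. ] -17.1 1048 [ 377.  -266.3   19.5]
travel [0.0002, -0.0042, 0.2449] dr [0.0, 0.0, 0.0012]
```

View pics/w5.png

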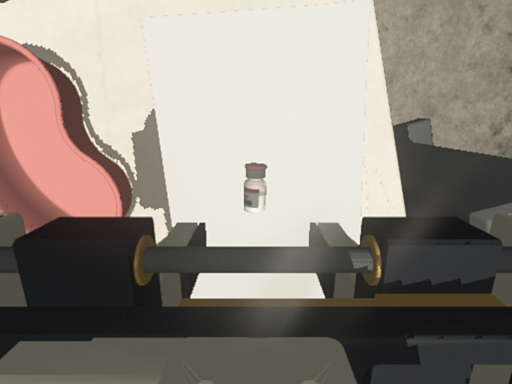

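Wrist view: vial_a lies alone at (255,188), and the dish is at left. The tall box face is at y≈−0.475, so in the dish I'll use local y = −12 and +38 with the fingers closing along dish y, which leaves about 16 mm of body clearance.

jog_arm(travel=[[0.004,-0.005,0.08],[0.004,-0.005,0.15],[0.004,-0.005,0.2],[0.004,-0.005,0.225],[0.004,-0.005,0.235],[0.004,-0.005,0.235],[0.004,-0.005,0.235],[0.004,-0.005,0.235],[0.004,-0.005,0.235],[0.004,-0.005,0.235]], dr=[[0,0,0.0025],[0,0,0.0025],[0,0,0.0025],[0,0,0.0025],[0,0,0.0025],[0,0,0.0025],[0,0,0.0025],[0,0,0.0025],[0,0,0.0025],[0,0,0.0025]], claw=[0.7,0.7,0.7,0.7,0.7,0.1,0.1,0.1,0.1,0.1], newtons=10)

```text
time_s: 16.35
tcp_pos: [0.3764, -0.2649, 0.0083]
eef_rot: [-180.0, 0.0, -106.5]
contact_force: [-0.4, 0.8, 3.9]
gripper_width: 0.0224
gripper_force: 10.0
```

jog_arm(travel=[[0,0,0],[0,0,0],[0,0,-0.02],[0,0,-0.06],[0,0,-0.14],[0,0,-0.22],[0,0,-0.25],[0,0,-0.25],[0,0,-0.25],[0,0,-0.25]], dr=[[0,0,0],[0,0,0],[0,0,0],[0,0,0],[0,0,0],[0,0,0],[0,0,0],[0,0,0],[0,0,0],[0,0,0]], claw=[0.1,0.1,0.1,0.1,0.1,0.1,0.1,0.1,0.1,0.1])

```text
time_s: 17.6
tcp_pos: [0.3756, -0.2647, 0.1322]
eef_rot: [179.9, -0.0, -106.5]
contact_force: [-0.2, -0.3, 0.0]
gripper_width: 0.0223
gripper_force: 10.0
```

Run:
```python
from near import *
def d(lx,ly,z,w):
    a=np.radians(8.7); return (.551+np.cos(a)*lx-np.sin(a)*ly,-.3475+np.sin(a)*lx+np.cos(a)*ly,z,w)
s=r.get_state(); print(s["tcp_pos"],s["eef_rot"],s["gripper_width"],s["gripper_force"],s["joints"].round(1))
print(d(.002,-.012,0,0),d(0,.038,0,0))
go([d(.002,-.012,.13,-171.3),d(.002,-.012,.016,-171.3)])
```

```text
[ 0.37561495 -0.2647166   0.13217791] [ 1.79890357e+02 -5.03850539e-03 -1.06544681e+02] 0.02227679009071193 9.963576346635818 [-10.5   5.2 -33.1  -0.  -51.8  -6. ]
(np.float64(0.554792117616584), np.float64(-0.35905940500120975), 0, 0) (np.float64(0.5452520888306057), np.float64(-0.30993723230127), 0, 0)
travel [0.0788, -0.3973, 0.0036] dr [0.0003, -0.0002, 0.1799]
travel [0.0788, -0.3977, 0.2316] dr [0.0003, -0.0002, 0.1799]
```

jog_arm(travel=[[0,0,0],[0,-0.03,0],[0.01,-0.08,0],[0.03,-0.15,0],[0.045,-0.22,0],[0.06,-0.29,0],[0.07,-0.35,0],[0.0788,-0.397,0],[0.0788,-0.397,0],[0.0788,-0.397,0]], dr=[[0,0,0.03],[0,0,0.06],[0,0,0.09],[0,0,0.12],[0,0,0.15],[0,0,0.18],[0,0,0.18],[0,0,0.18],[0,0,0.18],[0,0,0.18]], claw=[0.1,0.1,0.1,0.1,0.1,0.1,0.1,0.1,0.1,0.1])

```text
time_s: 18.85
tcp_pos: [0.5545, -0.3588, 0.1319]
eef_rot: [179.9, -0.1, -171.3]
contact_force: [-0.1, -0.4, -0.1]
gripper_width: 0.0223
gripper_force: 10.0
```

Run:
```python
from near import *
P=near("w6",(.48,.64,-.47,-.22,.035,.06))
C=np.array([.551,-.3475]); a=np.radians(8.7)
Q=P.reshape(-1,3); L=(Q[:,:2]-C)@np.array([[np.cos(a),-np.sin(a)],[np.sin(a),np.cos(a)]])*1e3
for yy in range(-90,91,15):
    print(yy,[int(1000*np.median(Q[m,2])) if (m:=(abs(L[:,0]-xx)<3)&(abs(L[:,1]-yy)<3)).any() else -9 for xx in range(-50,51,10)])
go([(.5548,-.3591,.016,-171.3)])
```

```text
[ 0.5545 -0.3588  0.1319] [ 1.799e+02 -1.000e-01 -1.713e+02] 0.0223 18.85
[ 535.4 -350.9] [ 79.3 191.6] 8.6 3426 [ 525.  -350.4   46.2]
-90 [0, 0, 204, 208, 204, 46, 47, 48, -9, -9, -9]
-75 [0, 45, 213, 213, 2, 2, 2, 12, -9, -9, -9]
-60 [48, 3, 214, 242, 2, 2, 2, 2, 7, -9, -9]
-45 [47, 2, 221, 241, 2, 2, 2, 3, 2, 8, -9]
-30 [48, 3, 221, 239, 152, 2, 2, 2, 2, 5, -9]
-15 [0, 48, 213, 236, 143, 144, 2, 145, -9, -9, -9]
0 [0, 47, 214, 235, 153, 177, 177, 141, -9, -9, -9]
15 [0, 45, 221, 237, 3, 2, 2, 2, 2, 2, -9]
30 [47, 2, 221, 237, 2, 2, 221, 2, 2, 3, -9]
45 [47, 2, 213, 232, 2, 2, 2, 2, 2, -9, -9]
60 [48, 3, 213, 3, 2, 2, 2, 2, 9, -9, -9]
75 [0, 47, 11, 2, 2, 2, 2, 19, -9, -9, -9]
90 [0, 0, 48, 48, 44, 45, 48, 49, -9, -9, -9]
travel [-0.0008, -0.0009, 0.2327] dr [0.0001, -0.0002, -0.0001]
```

View pics/w6.png

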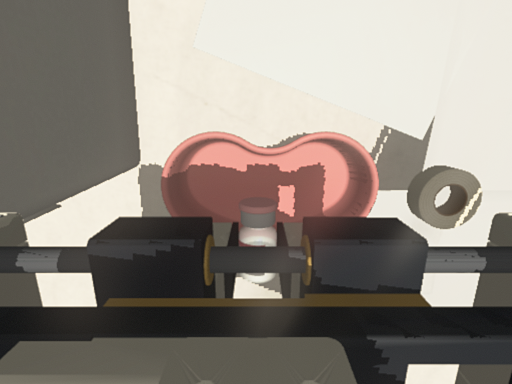

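The vial is held over the dish (259,220), and the box face stays clear at left. Lowering now.

jog_arm(travel=[[-0.001,-0.001,0.06],[-0.001,-0.001,0.12],[-0.001,-0.001,0.17],[-0.001,-0.001,0.2],[-0.001,-0.001,0.22],[-0.001,-0.001,0.23],[-0.001,-0.001,0.234],[-0.001,-0.001,0.236],[-0.001,-0.001,0.236],[-0.001,-0.001,0.236]], dr=[[0,0,0],[0,0,0],[0,0,0],[0,0,0],[0,0,0],[0,0,0],[0,0,0],[0,0,0],[0,0,0],[0,0,0]], claw=[0.1,0.1,0.1,0.1,0.1,0.1,0.1,0.1,0.1,0.1])

```text
time_s: 20.15
tcp_pos: [0.5561, -0.3596, 0.0154]
eef_rot: [-180.0, 0.0, -171.3]
contact_force: [0.2, 0.4, -0.9]
gripper_width: 0.0224
gripper_force: 10.0
```

jog_arm(travel=[[0,0,0.001],[0,0,0.002],[0,0,0.002],[0,0,0.003],[0,0,0.003],[0,0,0.003],[0,0,0.003],[0,0,0.003],[0,0,0.003],[0,0,0.003]], dr=[[0,0,0],[0,0,0],[0,0,0],[0,0,0],[0,0,0],[0,0,0],[0,0,0],[0,0,0],[0,0,0],[0,0,0]], claw=[0.1,0.1,0.1,0.1,0.1,0.1,0.1,0.1,0.1,0.1])

```text
time_s: 21.4
tcp_pos: [0.5559, -0.3596, 0.0136]
eef_rot: [-180.0, 0.0, -171.3]
contact_force: [-0.9, -0.0, 1.2]
gripper_width: 0.0224
gripper_force: 10.0
```

jog_arm(travel=[[0,0,0],[0,0,0],[0,0,0],[0,0,0],[0,0,-0.02],[0,0,-0.07],[0,0,-0.14],[0,0,-0.22],[0,0,-0.25],[0,0,-0.25]], dr=[[0,0,0],[0,0,0],[0,0,0],[0,0,0],[0,0,0],[0,0,0],[0,0,0],[0,0,0],[0,0,0],[0,0,0]], claw=[0.5,0.5,0.5,0.5,0.5,0.5,0.5,0.5,0.5,0.5])

```text
time_s: 22.65
tcp_pos: [0.5565, -0.3597, 0.1401]
eef_rot: [-179.9, 0.1, -171.3]
contact_force: [0.1, -0.9, -0.9]
gripper_width: 0.0442
gripper_force: 0.0
```

Run:
```python
from near import *
s=r.get_state(); print(s["gripper_width"],s["joints"].round(1))
P=cloud(r.capture("top")); print(rect(P,.52,.60,-.40,-.32,.01,.04))
go([(.431,.350,.13,-118)])
```

```text
0.04420352157719123 [-16.1  22.8  -7.6  -0.  -59.4 -65.3]
(array([0., 0.]), array([0., 0.]), 0.0, 0, array([nan, nan, nan]))
travel [0.0334, 1.4401, 0.0173] dr [-0.0, 0.0001, -0.1482]h.py:23: RuntimeWarning: Mean of empty slice
  return np.round(c,1),np.round(s,1),round(a,1),len(q),np.round(np.nanmean(q,0)*1000,1)
```

jog_arm(travel=[[0,0.06,0],[0,0.16,0],[0,0.27,0],[0.01,0.38,0],[0.01,0.49,0],[0.01,0.6,0],[0.01,0.71,0],[0.02,0.81,0],[0.02,0.88,0],[0.02,0.9,0]], dr=[[0,0,0],[0,0,0],[0,0,0],[0,0,0],[0,0,0],[0,0,0],[0,0,0],[0,0,0],[0,0,0],[0,0,0]], claw=[0.6,0.6,0.6,0.6,0.6,0.6,0.6,0.6,0.6,0.6])

```text
time_s: 23.95
tcp_pos: [0.4771, 0.0851, 0.1373]
eef_rot: [-180.0, -0.1, -171.2]
contact_force: [0.6, -0.1, -0.1]
gripper_width: 0.0526
gripper_force: 0.0
```

jog_arm(travel=[[0,0.06,0],[0,0.16,0],[0,0.27,0],[0.01,0.38,0],[0.01,0.48,0],[0.013,0.54,0.01],[0.013,0.54,0.017],[0.013,0.54,0.017],[0.013,0.54,0.017],[0.013,0.54,0.017]], dr=[[0,0,-0.02],[0,0,-0.045],[0,0,-0.07],[0,0,-0.095],[0,0,-0.12],[0,0,-0.148],[0,0,-0.148],[0,0,-0.148],[0,0,-0.148],[0,0,-0.148]], claw=[0.6,0.6,0.6,0.6,0.6,0.6,0.6,0.6,0.6,0.6])

```text
time_s: 25.2
tcp_pos: [0.4315, 0.349, 0.1303]
eef_rot: [-180.0, 0.0, -118.2]
contact_force: [-0.2, -0.4, -0.1]
gripper_width: 0.0524
gripper_force: 0.0
```

Run:
```python
from near import *
P=near("w7",(.39,.47,.3,.4,.008,.03))
T=cloud(r.capture("top"));print("dish vial",*rect(T,.525,.585,-.39,-.32,.012,.04)); 
go([(.431,.350,.008,-118)])
```

```text
[0.4315 0.349  0.1303] [-180.     0.  -118.2] 0.0524 25.2
[432.7 348.9] [46.9 22.1] -27.8 1009 [432.1 348.1  19.5]
dish vial [ 556.  -357.7] [46.3 20.8] -81.4 136 [ 556.4 -355.8   23.6]
travel [-0.0008, 0.0014, 0.2447] dr [-0.0, 0.0001, -0.0003]
```

jog_arm(travel=[[0,0,0.08],[0,0,0.15],[0,0,0.2],[0,0,0.235],[0,0,0.245],[0,0,0.245],[0,0,0.245],[0,0,0.245],[0,0,0.245],[0,0,0.245]], dr=[[0,0,0],[0,0,0],[0,0,0],[0,0,0],[0,0,0],[0,0,0],[0,0,0],[0,0,0],[0,0,0],[0,0,0]], claw=[0.6,0.6,0.6,0.6,0.6,0.1,0.1,0.1,0.1,0.1])

```text
time_s: 26.55
tcp_pos: [0.4314, 0.3501, 0.0082]
eef_rot: [-180.0, 0.1, -118.0]
contact_force: [-0.7, -0.8, 6.2]
gripper_width: 0.0224
gripper_force: 10.0
```

jog_arm(travel=[[0,0,0],[0,0,0],[0,0,-0.02],[0,0,-0.06],[0,0,-0.14],[0,0,-0.22],[0,0,-0.25],[0,0,-0.25],[0,0,-0.25],[0,0,-0.25]], dr=[[0,0,0],[0,0,0],[0,0,0],[0,0,0],[0,0,0],[0,0,0],[0,0,0],[0,0,0],[0,0,0],[0,0,0]], claw=[0.1,0.1,0.1,0.1,0.1,0.1,0.1,0.1,0.1,0.1])

```text
time_s: 27.8
tcp_pos: [0.4307, 0.3491, 0.1312]
eef_rot: [180.0, -0.1, -118.1]
contact_force: [-0.1, -0.4, -0.1]
gripper_width: 0.0223
gripper_force: 10.0
```

Run:
```python
from near import *
s=r.get_state(); print(s["tcp_pos"],s["gripper_width"],s["gripper_force"])
go([(.545,-.309,.13,-171.3)])
```

```text
[0.43066391 0.34906274 0.13115685] 0.022285199151544012 9.970235377550125
travel [1.0538, -0.821, 0.0047] dr [-0.0001, -0.0004, 0.1479]
```

jog_arm(travel=[[0.05,-0.039,0],[0.13,-0.101,0],[0.22,-0.171,0],[0.31,-0.241,0],[0.4,-0.312,0],[0.49,-0.382,0],[0.58,-0.452,0],[0.63,-0.491,0],[0.65,-0.506,0],[0.65,-0.506,0]], dr=[[0,0,0.015],[0,0,0.03],[0,0,0.05],[0,0,0.07],[0,0,0.09],[0,0,0.11],[0,0,0.13],[0,0,0.148],[0,0,0.148],[0,0,0.148]], claw=[0.1,0.1,0.1,0.1,0.1,0.1,0.1,0.1,0.1,0.1])

```text
time_s: 29.05
tcp_pos: [0.5013, -0.0565, 0.1319]
eef_rot: [-180.0, -0.1, -171.3]
contact_force: [-0.2, 0.5, -0.9]
gripper_width: 0.0224
gripper_force: 10.0
```

Run:
```python
from near import *
s=r.get_state(); print(s["tcp_pos"],s["eef_rot"],s["gripper_width"])
go([(.545,-.309,.13,-171.3)])
```

```text
[ 0.50127971 -0.0565238   0.13192418] [-1.79994940e+02 -6.96166776e-02 -1.71318412e+02] 0.022425730455427218
travel [-0.0102, -0.5124, 0.0039] dr [-0.0, -0.0002, -0.0001]
```

jog_arm(travel=[[0,-0.05,0],[0,-0.13,0],[-0.005,-0.22,0],[-0.005,-0.31,0],[-0.01,-0.4,0],[-0.01,-0.47,0],[-0.01,-0.51,0],[-0.01,-0.51,0],[-0.01,-0.51,0],[-0.01,-0.51,0]], dr=[[0,0,0],[0,0,0],[0,0,0],[0,0,0],[0,0,0],[0,0,0],[0,0,0],[0,0,0],[0,0,0],[0,0,0]], claw=[0.1,0.1,0.1,0.1,0.1,0.1,0.1,0.1,0.1,0.1])

```text
time_s: 30.3
tcp_pos: [0.545, -0.3063, 0.1328]
eef_rot: [180.0, 0.0, -171.3]
contact_force: [-0.3, 0.6, -0.6]
gripper_width: 0.0224
gripper_force: 10.0
```

Run:
```python
from near import *
near("w8")
go([(.545,-.308,.016,-171.3),(.545,-.308,.0135,-171.3)])
```

```text
[ 0.545  -0.3063  0.1328] [ 180.     0.  -171.3] 0.0224 30.3
travel [0.0007, -0.0031, 0.2337] dr [-0.0, 0.0001, 0.0001]
travel [0.0007, -0.0031, 0.2387] dr [-0.0, 0.0001, 0.0001]
```

View pics/w8.png

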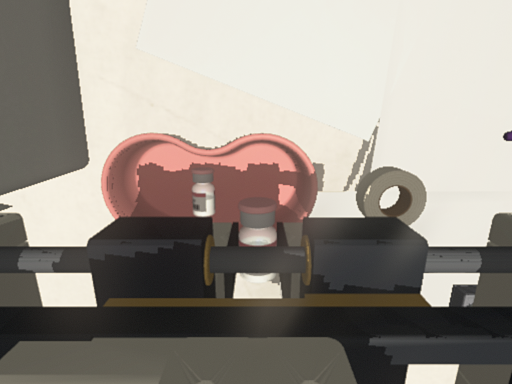

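Vial 1 lies flat in the dish at (203,193). The second vial is held beside it at (258,230) with a gap, so I'll lower it.

jog_arm(travel=[[0.001,-0.002,0.06],[0.001,-0.002,0.12],[0.001,-0.002,0.17],[0.001,-0.002,0.2],[0.001,-0.002,0.22],[0.001,-0.002,0.232],[0.001,-0.002,0.236],[0.001,-0.002,0.239],[0.001,-0.002,0.239],[0.001,-0.002,0.239]], dr=[[0,0,0],[0,0,0],[0,0,0],[0,0,0],[0,0,0],[0,0,0],[0,0,0],[0,0,0],[0,0,0],[0,0,0]], claw=[0.1,0.1,0.1,0.1,0.1,0.1,0.1,0.1,0.1,0.1])

```text
time_s: 31.6
tcp_pos: [0.5448, -0.3086, 0.0137]
eef_rot: [-180.0, 0.0, -171.3]
contact_force: [-0.7, 0.9, 3.3]
gripper_width: 0.0224
gripper_force: 10.0
```

jog_arm(travel=[[0,0,0],[0,0,0],[0,0,0],[0,0,-0.02],[0,0,-0.06],[0,0,-0.14],[0,0,-0.22],[0,0,-0.28],[0,0,-0.28],[0,0,-0.28]], dr=[[0,0,0],[0,0,0],[0,0,0],[0,0,0],[0,0,0],[0,0,0],[0,0,0],[0,0,0],[0,0,0],[0,0,0]], claw=[0.36,0.36,0.36,0.36,0.36,0.36,0.36,0.36,0.36,0.36])

```text
time_s: 32.85
tcp_pos: [0.5442, -0.3083, 0.1531]
eef_rot: [180.0, 0.0, -171.3]
contact_force: [0.1, -0.1, -0.5]
gripper_width: 0.0314
gripper_force: 0.0
```

Run:
```python
from near import *
s=r.get_state(); print(s["tcp_pos"],s["gripper_width"])
go([(.44,-.006,.15,-75)])
```

```text
[ 0.54424611 -0.30827775  0.15313783] 0.0313893769669986
travel [0.1152, 0.629, 0.0064] dr [0.0, 0.0001, -0.2676]
```

jog_arm(travel=[[0.01,0.06,0],[0.03,0.15,0],[0.045,0.25,0],[0.065,0.36,0],[0.085,0.46,0],[0.1,0.56,0],[0.115,0.629,0],[0.115,0.629,0],[0.115,0.629,0],[0.115,0.629,0]], dr=[[0,0,-0.025],[0,0,-0.054],[0,0,-0.083],[0,0,-0.112],[0,0,-0.141],[0,0,-0.17],[0,0,-0.199],[0,0,-0.228],[0,0,-0.255],[0,0,-0.268]], claw=[0.5,0.5,0.5,0.5,0.5,0.5,0.5,0.5,0.5,0.5])

```text
time_s: 34.1
tcp_pos: [0.4396, -0.0062, 0.1522]
eef_rot: [179.9, -0.0, -74.6]
contact_force: [-0.1, 0.3, -0.1]
gripper_width: 0.044
gripper_force: 0.0
```

Run:
```python
from near import *
c=r.capture("wrist"); 
P=near("w9",(.4,.48,-.09,.08,.007,.03))
g=r.regions_of("marker","wrist")
for q in g[:2]:
    p=P[q["pixels"]]; p=p[p[:,2]>.004]; print(q["conf"],q["extent"],cv2.minAreaRect((p[:,:2]*1000).astype(np.float32)),np.median(p,0),np.percentile(p,97,0))
T=cloud(r.capture("top"));print("dish vials",*rect(T,.525,.585,-.39,-.34,.012,.04),*rect(T,.52,.575,-.335,-.28,.012,.04))
go([(.44,-.006,.003,-75)])
```

```text
[ 0.4397 -0.0063  0.1522] [179.9  -0.  -74.5] 0.0443 34.15
[450.1  -5.1] [ 32.2 135.8] 15.8 1422 [443.1 -13.4  10.6]
0.71 [252.0, 119.2, 264.9, 238.1] ((440.15179443359375, -7.453620910644531), (12.287903785705566, 134.7563934326172), 15.238850593566895) [ 0.44148463 -0.01193126  0.01110326] [0.45802524 0.05075635 0.01297375]
dish vials [ 556.  -357.9] [46.3 21.5] -82.6 137 [ 556.3 -355.9   23.4] [ 544.6 -307. ] [45.9 21.5] -83.0 136 [ 545.1 -305.4   24.5]
travel [-0.0007, -0.0008, 0.299] dr [0.0002, -0.0, 0.0001]
```

View pics/w9.png

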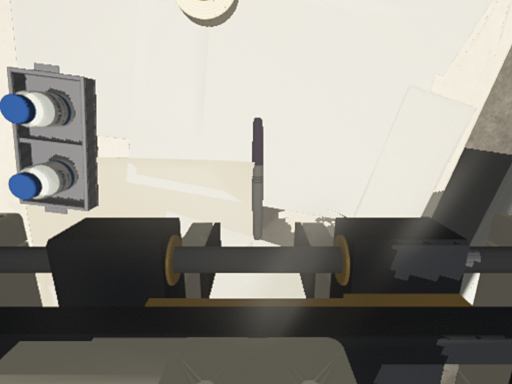

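Wrist view: the marker is at (258,178), centred between the fingers. Both bottles stand in the rack at left. Grasping now.

jog_arm(travel=[[0,0,0.08],[0,0,0.16],[0,0,0.23],[0,0,0.27],[0,0,0.29],[0,0,0.296],[0,0,0.296],[0,0,0.296],[0,0,0.296],[0,0,0.296]], dr=[[0,0,0],[0,0,0],[0,0,0],[0,0,0],[0,0,0],[0,0,0],[0,0,0],[0,0,0],[0,0,0],[0,0,0]], claw=[0.5,0.5,0.5,0.5,0.5,0.5,0.02,0.02,0.02,0.02])

```text
time_s: 35.55
tcp_pos: [0.4406, -0.0061, 0.0055]
eef_rot: [-180.0, 0.0, -74.9]
contact_force: [-1.1, 1.1, 3.7]
gripper_width: 0.0121
gripper_force: 10.0
```

jog_arm(travel=[[0,0,0],[0,0,0],[0,0,0],[0,0,-0.02],[0,0,-0.06],[0,0,-0.14],[0,0,-0.2],[0,0,-0.22],[0,0,-0.22],[0,0,-0.22]], dr=[[0,0,0],[0,0,0],[0,0,0],[0,0,0],[0,0,0],[0,0,0],[0,0,0],[0,0,0],[0,0,0],[0,0,0]], claw=[0.02,0.02,0.02,0.02,0.02,0.02,0.02,0.02,0.02,0.02])

```text
time_s: 36.8
tcp_pos: [0.4396, -0.0065, 0.1141]
eef_rot: [179.9, 0.0, -74.9]
contact_force: [-0.5, 0.6, -0.3]
gripper_width: 0.0123
gripper_force: 10.0
```

Run:
```python
from near import *
s=r.get_state(); print(s["tcp_pos"],s["gripper_width"],s["gripper_force"])
P=cloud(r.capture("top"))
print(rect(P,.5,.64,.22,.46,.011,.018)); m=(P[...,0]>.5)&(P[...,0]<.64)&(P[...,1]>.22)&(P[...,1]<.46)&(P[...,2]>.011)
go([(.571,.338,.115,-95.3)])
```

```text
[ 0.43956603 -0.00645546  0.11408572] 0.012312452281495101 9.999962747097015
(array([570.4, 339.3]), array([199.4,  81.1]), -5.4, 309, array([570.7, 335.7,  14.8]))
travel [-0.5965, -0.4336, -0.0031] dr [0.0003, -0.0001, 0.0568]
```

Tray centre is (0.570, 0.339) at yaw −5.4, which fits its stated size. Moving over it.

jog_arm(travel=[[-0.05,-0.036,0],[-0.13,-0.095,0],[-0.22,-0.16,0],[-0.31,-0.225,0],[-0.4,-0.29,0],[-0.49,-0.356,0],[-0.56,-0.407,0],[-0.597,-0.433,0],[-0.597,-0.433,0],[-0.597,-0.433,0]], dr=[[0,0,0.01],[0,0,0.02],[0,0,0.03],[0,0,0.04],[0,0,0.05],[0,0,0.057],[0,0,0.057],[0,0,0.057],[0,0,0.057],[0,0,0.057]], claw=[0.02,0.02,0.02,0.02,0.02,0.02,0.02,0.02,0.02,0.02])

```text
time_s: 38.1
tcp_pos: [0.5707, 0.3377, 0.1137]
eef_rot: [179.9, -0.1, -95.4]
contact_force: [-0.7, -0.1, -0.1]
gripper_width: 0.0121
gripper_force: 10.0
```

Run:
```python
from near import *
P=near("w10",(.5,.64,.22,.46,.011,.018))
go([(.5705,.3385,.0085,-95.4)])
```

```text
[0.5707 0.3377 0.1137] [ 1.799e+02 -1.000e-01 -9.540e+01] 0.0121 38.1
[570.9 338.6] [198.9  81.1] -5.6 1724 [565.6 284.7  15.4]
travel [-0.0022, 0.0006, 0.2113] dr [0.0002, -0.0002, -0.0]
```

View pics/w10.png

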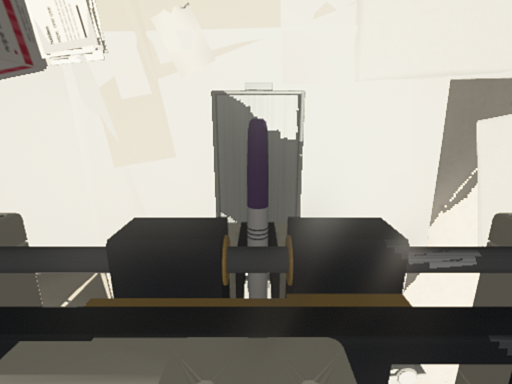

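The marker (258,160) is centred and aligned with the tray. Lowering.

jog_arm(travel=[[-0.001,0,0.05],[-0.001,0,0.1],[-0.001,0,0.15],[-0.001,0,0.18],[-0.001,0,0.2],[-0.001,0,0.208],[-0.001,0,0.211],[-0.001,0,0.212],[-0.001,0,0.212],[-0.001,0,0.212]], dr=[[0,0,0],[0,0,0],[0,0,0],[0,0,0],[0,0,0],[0,0,0],[0,0,0],[0,0,0],[0,0,0],[0,0,0]], claw=[0.02,0.02,0.02,0.02,0.02,0.02,0.02,0.02,0.02,0.02])

```text
time_s: 39.4
tcp_pos: [0.5715, 0.3391, 0.0094]
eef_rot: [-180.0, 0.0, -95.4]
contact_force: [-0.1, -0.5, 0.1]
gripper_width: 0.0122
gripper_force: 10.0
```

jog_arm(travel=[[0,0,0.002],[0,0,0.003],[0,0,0.003],[0,0,0.003],[0,0,0.003],[0,0,0.003],[0,0,0.003],[0,0,-0.02],[0,0,-0.08],[0,0,-0.18]], dr=[[0,0,0],[0,0,0],[0,0,0],[0,0,0],[0,0,0],[0,0,0],[0,0,0],[0,0,0],[0,0,0],[0,0,0]], claw=[0.02,0.02,0.02,0.24,0.24,0.24,0.24,0.24,0.24,0.24])

```text
time_s: 40.65
tcp_pos: [0.5706, 0.3382, 0.099]
eef_rot: [179.9, -0.1, -95.4]
contact_force: [0.4, 0.4, 0.8]
gripper_width: 0.0208
gripper_force: 0.0
```

jog_arm(travel=[[0,0,-0.05],[0,0,-0.1],[0,0,-0.1],[0,0,-0.1],[0,0,-0.1],[0,0,-0.1],[0,0,-0.1],[0,0,-0.1],[0,0,-0.1],[0,0,-0.1]], dr=[[0,0,0],[0,0,0],[0,0,0],[0,0,0],[0,0,0],[0,0,0],[0,0,0],[0,0,0],[0,0,0],[0,0,0]], claw=[0.24,0.24,0.24,0.24,0.24,0.24,0.24,0.24,0.24,0.24])

```text
time_s: 41.9
tcp_pos: [0.5714, 0.339, 0.1491]
eef_rot: [-180.0, 0.0, -95.4]
contact_force: [-0.1, 0.9, 0.5]
gripper_width: 0.021
gripper_force: 0.0
```

Run:
```python
from near import *
P=near("w11")
for q in r.regions_of("marker","wrist")[:1]:
    p=P[q["pixels"]]; print("marker",q["conf"],cv2.minAreaRect((p[:,:2]*1000).astype(np.float32)),np.percentile(p[:,2],[5,50,95]).round(4))
c=r.capture("scene"); save(c,"scene1"); S=cloud(c)
t=r.capture("top"); T=cloud(t); im=np.vstack([cv2.resize(c["pixels"][90:270,150:400],(750,540))]); cv2.imwrite("pics/sc.png",im[...,::-1])
print("b",*rect(T,.6,.7,0.01,.08,.053,.08),*rect(T,.6,.7,-.07,0,.053,.08))
print("v",*rect(T,.525,.585,-.39,-.34,.012,.04),*rect(T,.52,.575,-.335,-.28,.012,.04))
print("tape",*rect(T,.48,.58,-.22,-.12,.015,.04)); print("wipes",*rect(T,.66,.76,.12,.24,.007,.03))
```

```text
[0.5714 0.339  0.1491] [-180.     0.   -95.4] 0.021 41.9
marker 0.6 ((571.7176513671875, 337.0966796875), (132.96705627441406, 11.558672904968262), 84.9113540649414) [nan nan nan]
b [646.   42.3] [22.6 22.7] 43.6 74 [645.9  42.5  61.2] [656.4 -24.9] [21.4 23.7] 87.1 74 [656.3 -24.5  61.1]
v [ 555.7 -357.3] [46.1 21.2] -81.6 136 [ 556.3 -355.8   23.7] [ 549.8 -305.9] [57.7 26.4] -73.6 137 [ 545.2 -305.4   24.2]
tape [ 534.2 -171.1] [59.3 59.9] 44.7 322 [ 534.3 -170.7   24.5]
wipes [715.6 176.8] [95.8 93.2] -11.4 500 [721.5 173.9  12.9]
```

View pics/sc.png

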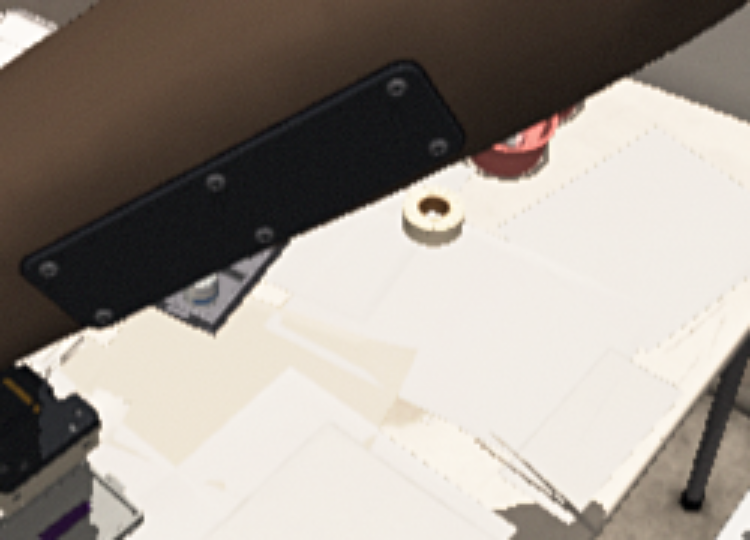

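View pics/w11.png

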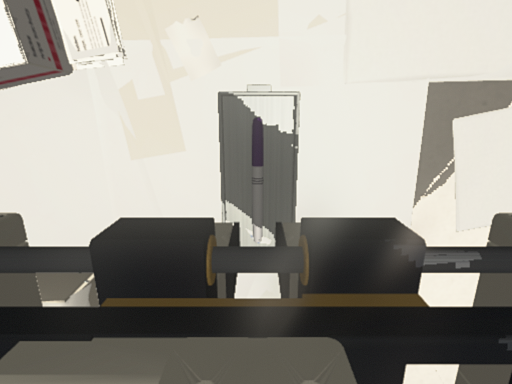

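The marker (257,180) lies lengthwise in the tray, and the tape at (434,215) is undisturbed. The bottle and vial measurements match their places, so I'm handing in.

```bash
python3 -c "
from plant import r
print(r.close_job())"
```

```text
the job is handed in; nothing more can be done
None
```

The job is handed in at about 42 s: both bottles stand in the rack, one per bay; both vials lie flat and apart in the dish; the marker lies lengthwise in the long tray; and the tape roll and wipes were not touched. The verdict was not shown.

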